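Clamp the glued-up block in the classroom bench press

ROBOT

A 6-joint arm with a two-finger parallel gripper is mounted at the origin on the work surface. World frame = base frame: x ahead of the robot, y to its left, z up, the work surface at z = 0. Lengths are in mm, angles in rad, forces in N, time in s.
With the tool pointing down it reaches from about 350 to 775 mm from the base axis. Payload 7.3 kg.
Tool frame: the origin (TCP) lies at the very end of the fingers, on their centre line; the grasp point (between the pads) lies 19 mm behind it; x points along the fingers, z is the direction in which the jaws open and shut, and the axes are right-handed (so a half turn about x gives the same grasp; the last joint's range is limited). The gripper opens to 92 mm and grips with 3 to 60 N. Pads are 19 mm wide; open, the fingers measure 130 mm over their backs; the gripper's body (75 mm by 190 mm) begins 47 mm behind the grasp point.
Start: joints at [1.004, 0.342, 1.524, -0, 1.275, -0.146], TCP at [214.446, 479.226, 226.741] pointing down, gripper open.
Joint ranges: [-2.53, 2.53], [-0.77, 2.02], [0.04, 2.7], [-1, 4.14], [0.28, 2.66], [-3.11, 3.11]. Speed limits (rad/s): [2.57, 2.57, 3.14, 3.14, 3.14, 3.14].

INTERFACE

Orientations are given as [roll, pitch, yaw] about the fixed x, y, z axes, in that order (R = Rz(yaw) Ry(pitch) Rx(roll)).
In Python, from plant import * gives the robot as it stands.
- The arm moves only by the tool carry_out, never from a script. Its argument "rows" is a list of rows, each a list of 4 numbers: the shift along the world's x, y, z in mm, then the turn about the world's z in degrees. In form: [[x, y, z, twist], ...]. A call has 1 to 20 rows; each row is the pose to reach, as a shift and turn from the pose measured when the call began; what a row does not reach only later rows make up. A row lasts 1/12 s, in which the tool goes at most 41.7 mm and 7.16 degrees, less where a joint would pass 70% of its speed; a pose out of reach is approached as far as the arm can. A call with a gripper value outside its range is refused whole. "hand" is the finger opening in mm, from 0 to 91.8, set as the call begins (left out, the last holds). The fingers move at their own pace and stop on an object; the grip force is fixed at half the most. Time passes only in rows, so rows that repeat a pose let the fingers close. It gives the time, the measured TCP pose, the force and the opening at its end, in the units of the state.
- get_obs(): the state, without advancing time (a new reading comes with each control period).
- capture(name): name is "scene" or "top"; returns the picture (480x640x3 uint8, red, green, blue); there is no depth.
- camera_info(name): a dict with "camera_matrix" (3x3 intrinsics, pixels), "pose" (4x4, takes a point from camera to world coordinates). Camera axes: x right, y down, z forward; pixel columns grow to the right and rows downward; lengths in mm; the calibration is good to about 2 mm. A picture is of the moment at which its call begins. camera_info takes no time and is no camera call.
- close_job(): hands the job in, once; it reports no verdict.
The state is a dict: "time": time; "joint_positions": joint angles; "dq": joint speeds; "tau": joint torques, N m; "tool_pos": TCP position; "tcp_rot": TCP orientation; "contact_force": force on the tool from outside, world axes, zero at the start; "moment": the same for the moment, N m; "grip_width": finger opening in mm.
Only numpy, scipy, OpenCV 4.12 (cv2) and the standard library are available. Lean on these libraries where they do the work, as an engineer would, in place of code of your own. Each camera call takes 0.05 s, during which the arm holds its last target. There are 200 camera calls.

TASK

A freshly glued wooden block lies in one of the two small screw presses on the school desk. Turn that press's T-handle clockwise until you feel it tighten and the block is firmly clamped, but not overtightened, then let go. Leave the block where it lies under the foot, and leave the handle of the empty press alone.

Things in the scene. Friction and masses are not known exactly. Their poses are not given: they have to be found in the camera images.
- press_handle (a point): Middle of the steel T-handle crossbar on the loaded press, 165 mm above the desk, on the upright screw's axis. Bar 107 mm long, 14 wide, 22 tall, on an 11 mm stem; free space 39 mm below this point. x along the bar, z up. Turns on the spot at constant height, stiffly (0.2 N m), stays where left. Clockwise from above lowers the foot 5 mm per rad. One grasp at the middle is enough.
- press_foot: Round foot, 36 mm wide, 13 mm high, under the crossbeam of the loaded press; origin: centre of its underside, z up. At the start 2 to 4.5 mm above the block: it touches after 0.4 to 0.9 rad of turn. From there the turning resistance rises by about 0.08 N m (16 N of clamping) per 0.2 rad; 0.3 to 0.65 rad past the touch is well clamped.
- block: Glued block of two wood layers, 100 x 50 x 40 mm, loose on the loaded press's base plate under its foot, top 55 mm above the desk; origin: centre of its underside, x lengthwise. Press: grey base 120 x 170 x 15 mm, two posts, grey crossbeam 34 mm wide, top at 119 mm, bolted down. A like block lying on the bare desk is not used.
- empty_handle_end (a point): End of the same kind of T-handle on the other, empty press (nothing under its foot), 45 mm from that crossbar's middle, 165 mm above the desk; x points outwards along the bar. To be left alone.
Things that resemble listed ones, but are neither listed nor needed, are in the scene too. What is shaped like the part that bears press_handle but blue or pink is not meant.

How it is judged:
By the outcome, as a careful person would: the job done as asked, in the order asked, and still so for the second after the job is handed in, with the robot touching nothing.
It also fails if it takes over 48 s, if anything falls off the work surface, if the arm or the gripper's body presses on something with over 40 N, if the wrist force passes 120 N, or if a joint passes its speed limit or range.

## Working session

There is one attempt and no reset: what is moved stays moved. The work goes in short steps, Python scripts to look and compute and a tool call to move; the robot and the scene stay as the last step left them, time stands still between calls to the robot, and variables do not carry over. Pictures are saved under pics/ and viewed, about 8 in all and at most 12, crops included, and the job is handed in when it is done.

Besides the shell and the picture viewer there is one more tool, called after "Call:" in YAML: its name, and indented under it one key for each argument. carry_out: Moves the arm, as the interface text tells. Its arguments: {"type":"object","properties":{"rows":{"type":"array"},"hand":{"type":"number"}},"required":["rows"]}

```bash
mkdir -p pics
cat > h.py <<'E'
from plant import *
import numpy as np, cv2
def save(cam,fn,crop=None,s=1):
    im=capture(cam)[:,:,::-1].copy()
    cv2.imwrite('pics/raw_'+fn,im)
    if crop: im=im[crop[1]:crop[3],crop[0]:crop[2]]
    cv2.imwrite('pics/'+fn,cv2.resize(im,None,fx=s,fy=s,interpolation=cv2.INTER_CUBIC))
def toz(cam,u,v,z):
    c=camera_info(cam);K=np.array(c['camera_matrix']);T=np.array(c['pose'])
    d=T[:3,:3]@np.linalg.solve(K,[u,v,1.]);o=T[:3,3]
    return o+d*(z-o[2])/d[2]
def proj(cam,p):
    c=camera_info(cam);K=np.array(c['camera_matrix']);T=np.array(c['pose'])
    q=K@(T[:3,:3].T@(np.array(p,float)-T[:3,3]));return q[:2]/q[2]
E
python3 - <<'E'
from h import *
save('top','top1.png');save('scene','scene1.png')
print(get_obs());print(camera_info('top'),camera_info('scene'))
E
```

```text
{'time': 0.1, 'joint_positions': array([ 1.00400362e+00,  3.42656304e-01,  1.52487655e+00, -2.15153836e-05,
        1.27541085e+00, -1.46010475e-01]), 'dq': array([-0.00037703, -0.00258569, -0.00177411, -0.00072566,  0.00071815,
       -0.00089733]), 'tau': array([ 1.21672088e-03, -4.32005346e+01, -2.44696820e+01,  7.18080369e-02,
        5.26685861e-02, -7.35599929e-05]), 'tool_pos': array([214.25170895, 478.91255717, 226.12845797]), 'tcp_rot': array([ 3.01080992,  1.56944512, -2.12235501]), 'contact_force': array([ 0.08572728,  0.35238652, -0.01661976]), 'moment': array([ 0.01088957, -0.027356  ,  0.01021112]), 'grip_width': 91.61547340907299}
{'camera_matrix': array([[490.26732881,   0.        , 314.39598406],
       [  0.        , 490.26732881, 246.42098352],
       [  0.        ,   0.        ,   1.        ]]), 'pose': array([[ 2.92652795e-02, -9.75490533e-01,  2.18086596e-01,
         3.09801788e+02],
       [-9.99569515e-01, -2.90142425e-02,  4.35406108e-03,
        -7.49597245e+01],
       [ 2.08027203e-03, -2.18120136e-01, -9.75919709e-01,
         1.14436980e+03],
       [ 0.00000000e+00,  0.00000000e+00,  0.00000000e+00,
         1.00000000e+00]])} {'camera_matrix': array([[449.47546809,   0.        , 317.96549537],
       [  0.        , 449.47546809, 248.08114278],
       [  0.        ,   0.        ,   1.        ]]), 'pose': array([[-4.45542854e-01,  7.00284459e-01, -5.57757332e-01,
         1.07492001e+03],
       [ 8.95188403e-01,  3.56394003e-01, -2.67621071e-01,
         2.12161274e+02],
       [ 1.13704916e-02, -6.18534551e-01, -7.85675328e-01,
         9.04319997e+02],
       [ 0.00000000e+00,  0.00000000e+00,  0.00000000e+00,
         1.00000000e+00]])}
```

View pics/top1.png

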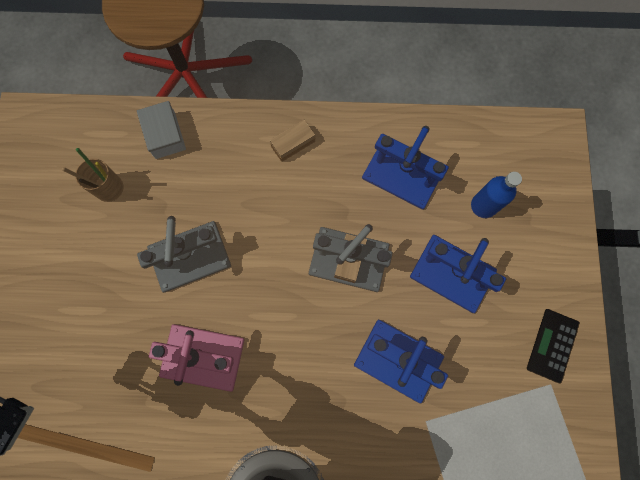

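View pics/scene1.png

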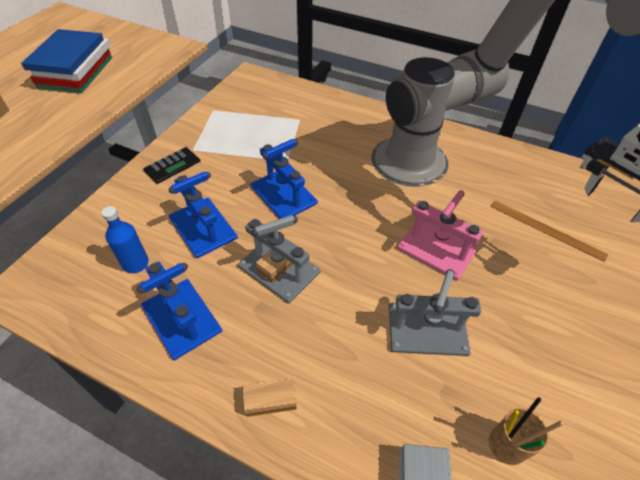

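Candidates for the handle (top view): grey press with a wooden block visible (355,245), grey empty press (171,240), pink (185,357), blue (418,147), (474,260) and (412,362). The loose block at (293,141) is on bare desk. I choose the grey press at (355,245), where the block shows at (348,270), and check it in a close crop.

Run:
```python
from h import *
a=cv2.imread('pics/raw_top1.png')[215:300,300:405];b=cv2.imread('pics/raw_scene1.png')[205:300,230:330]
f=lambda i:cv2.resize(i,(400*1,int(i.shape[0]*400/i.shape[1])),interpolation=cv2.INTER_CUBIC)
a,b=f(a),f(b);H=max(len(a),len(b))
p=lambda i:cv2.copyMakeBorder(i,0,H-len(i),0,0,0)
cv2.imwrite('pics/crop1.png',np.hstack([p(a),p(b)]))
```

```text
(no output)
```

View pics/crop1.png

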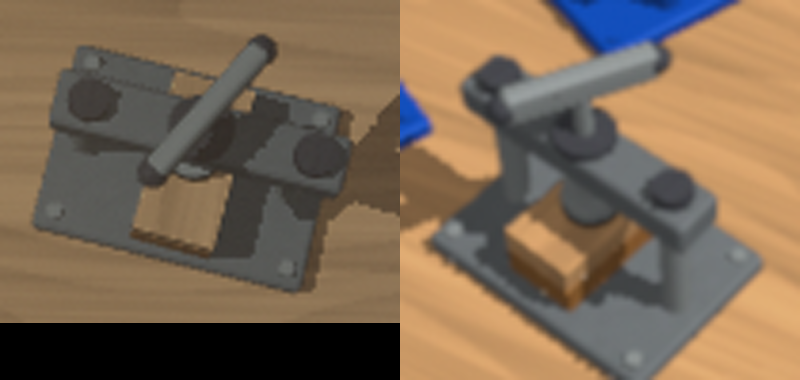

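Run:
```python
from h import *
from scipy.spatial.transform import Rotation as R
for cam,e in (('top',[(368.8,228.1),(339.9,260.1)]),('scene',[(295,219.5),(254.2,230.7)])):
    P=[toz(cam,*x,168) for x in e];m=(P[0]+P[1])/2;d=P[0]-P[1]
    print(cam,m.round(1),np.linalg.norm(d[:2]).round(1),np.degrees(np.arctan2(d[1],d[0])).round(1))
o=get_obs();M=R.from_euler('xyz',o['tcp_rot']).as_matrix();print(M.round(3))
z=M[:,2];print('jaw',np.degrees(np.arctan2(z[1],z[0])),o['joint_positions'],o['tool_pos'])
import plant;print([n for n in dir(plant) if n[0]!='_'])
```

```text
top [ 535.5 -152.3  168. ] 90.2 -40.2
scene [ 537.7 -150.4  168. ] 92.6 137.4
[[-0.001 -0.913  0.408]
 [-0.001  0.408  0.913]
 [-1.     0.    -0.001]]
jaw 65.89132059652796 [ 1.00400362e+00  3.42656304e-01  1.52487655e+00 -2.15153836e-05
  1.27541085e+00 -1.46010475e-01] [214.25170895 478.91255717 226.12845797]
['Unreachable', 'camera_info', 'capture', 'close_job', 'get_obs']
```

The crop confirms it: a grey press with the block under its foot. The bar's end caps are at (368.8,228.1) and (339.9,260.1) in the top picture, and the two cameras agree to about 2 mm: middle about (536.5,-151), bar at -41.5°. I move to above it.

Call:
carry_out:
  hand: 91.8
  rows:
    - [3, -6, 1, 0]
    - [10, -19, 3, 0]
    - [23, -44, 5, -1]
    - [39, -76, 5, -2]
    - [56, -110, 5, -3]
    - [74, -145, 5, -4]
    - [92, -180, 5, -5]
    - [109, -214, 5, -6]
    - [127, -249, 5, -7]
    - [145, -284, 5, -8]
    - [163, -318, 5, -9]
    - [180, -353, 5, -10]
    - [198, -387, 5, -11]
    - [216, -422, 5, -12]
    - [233, -457, 5, -13]
    - [251, -491, 5, -14]
    - [269, -526, 5, -15]
    - [286, -560, 5, -16]
    - [302, -590, 5, -17]
    - [314, -615, 5, -17]

```text
time: 1.77
tool_pos: [528.6, -139.0, 230.7]
tcp_rot: [2.944, 1.569, -2.488]
contact_force: [0.6, -0.3, 0.4]
grip_width: 91.7
```

Call:
carry_out:
  rows:
    - [5, -10, 0, 0]
    - [8, -15, -5, 0]
    - [8, -15, -10, 0]
    - [8, -15, -10, 0]

```text
time: 2.1
tool_pos: [535.4, -152.7, 219.2]
tcp_rot: [2.133, 1.566, 2.984]
contact_force: [0.0, 0.4, 0.4]
grip_width: 91.8
```

Run:
```python
from h import *
o=get_obs();print(o['time'],o['tool_pos'],o['tcp_rot'],o['joint_positions'].round(3))
a=capture('top')[:,:,::-1][195:315,290:410];b=capture('scene')[:,:,::-1][150:300,220:370]
f=lambda i:cv2.resize(i,(400,400),interpolation=cv2.INTER_CUBIC)
cv2.imwrite('pics/c2.png',np.hstack([f(a),f(b)]))
```

```text
2.1 [ 535.35201244 -152.69998696  219.16530037] [2.13307987 1.56632736 2.98435   ] [-4.150e-01  4.090e-01  1.444e+00 -1.000e-03  1.293e+00 -1.266e+00]
```

View pics/c2.png

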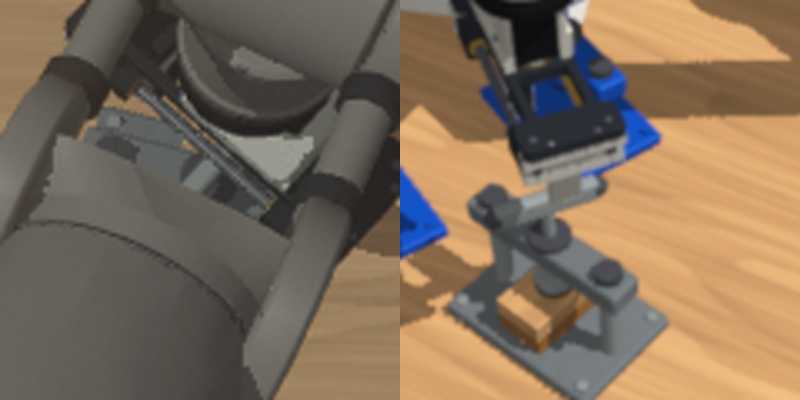

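The crop shows the gripper above the bar with the jaws across it, over the middle within a few mm. In the scene half the fingers are around (565,150) and the bar around (550,200). Now I descend and close.

Call:
carry_out:
  rows:
    - [1, 1, -8, 0]
    - [1, 1, -20, 0]
    - [1, 1, -32, 0]
    - [1, 1, -44, 0]
    - [1, 1, -55, 0]
    - [1, 1, -64, 0]
    - [1, 1, -69, 0]
    - [1, 1, -71, 0]
    - [1, 1, -71, 0]

```text
time: 2.95
tool_pos: [536.8, -151.1, 149.3]
tcp_rot: [2.317, 1.568, -3.113]
contact_force: [-0.5, -0.9, -0.0]
grip_width: 91.9
```

Call:
carry_out:
  hand: 0
  rows:
    - [0, 0, 0, 0]
    - [0, 0, 0, 0]
    - [0, 0, 0, 0]
    - [0, 0, 0, 0]
    - [0, 0, 0, 0]
    - [0, 0, 0, 0]
    - [0, 0, 0, 0]
    - [0, 0, 0, 0]
    - [0, 0, 0, 0]
    - [0, 0, 0, 0]
    - [0, 0, 0, 0]
    - [0, 0, 0, 0]

```text
time: 3.95
tool_pos: [536.8, -151.0, 149.2]
tcp_rot: [2.306, 1.568, -3.125]
contact_force: [-0.4, 0.4, -1.1]
grip_width: 16.3
```

```bash
cat > st.py <<'E'
from h import *
from scipy.spatial.transform import Rotation as R
o=get_obs();M=R.from_euler('xyz',o['tcp_rot']).as_matrix();z=M[:,2]
print('t',o['time'],'pos',o['tool_pos'].round(1),'jaw',np.degrees(np.arctan2(z[1],z[0])).round(2),'F',o['contact_force'].round(1),'M',o['moment'].round(3),'tau6',o['tau'][5].round(3),'w',round(o['grip_width'],1),'tilt',M[:,0].round(3))
E
python3 st.py
```

```text
t 3.95 pos [ 536.8 -151.   149.2] jaw 48.86 F [-0.4  0.4 -1.1] M [-0.062 -0.012 -0.045] tau6 0.0 w 16.3 tilt [-0.003 -0.    -1.   ]
```

Call:
carry_out:
  rows:
    - [0, 0, 0, 0]
    - [0, 0, 0, 0]
    - [0, 0, 0, 0]
    - [0, 0, 0, 0]

```text
time: 4.28
tool_pos: [536.3, -151.6, 149.3]
tcp_rot: [2.499, 1.567, -2.932]
contact_force: [-4.1, -3.0, 0.3]
grip_width: 13.6
```

```bash
python3 st.py
```

```text
t 4.2833 pos [ 536.3 -151.6  149.3] jaw 48.86 F [-4.1 -3.   0.3] M [-0.626  0.566  0.138] tau6 0.114 w 13.6 tilt [-0.004 -0.001 -1.   ]
```

Call:
carry_out:
  rows:
    - [-0.5, -0.5, 0, -2]
    - [-0.5, -0.5, 0, -4]
    - [-0.5, -0.5, 0, -6]
    - [-0.5, -0.5, 0, -8]
    - [-0.5, -0.5, 0, -10]

```text
time: 4.7
tool_pos: [536.3, -151.6, 149.2]
tcp_rot: [2.295, 1.568, 2.972]
contact_force: [-0.2, 1.3, -0.3]
grip_width: 13.8
```

```bash
python3 st.py
```

```text
t 4.7 pos [ 536.3 -151.6  149.2] jaw 38.78 F [-0.2  1.3 -0.3] M [ 0.076 -0.133  0.154] tau6 -0.375 w 13.8 tilt [-0.003  0.001 -1.   ]
```

Call:
carry_out:
  rows:
    - [0, 0, 0, -2]
    - [0, 0, 0, -4]
    - [0, 0, 0, -6]
    - [0, 0, 0, -8]
    - [0, 0, 0, -10]

```text
time: 5.12
tool_pos: [536.3, -151.6, 149.2]
tcp_rot: [2.293, 1.568, 2.793]
contact_force: [-1.7, -1.3, 0.1]
grip_width: 14.1
```

```bash
python3 st.py
```

```text
t 5.1167 pos [ 536.3 -151.6  149.2] jaw 28.69 F [-1.7 -1.3  0.1] M [-0.289  0.241  0.128] tau6 -0.375 w 14.1 tilt [-0.003  0.001 -1.   ]
```

Call:
carry_out:
  rows:
    - [0, 0, 0, -2]
    - [0, 0, 0, -4]
    - [0, 0, 0, -6]
    - [0, 0, 0, -6]

```text
time: 5.45
tool_pos: [536.3, -151.6, 149.2]
tcp_rot: [2.278, 1.568, 2.673]
contact_force: [-1.6, -2.0, -0.0]
grip_width: 13.9
```

```bash
python3 st.py
```

```text
t 5.45 pos [ 536.3 -151.6  149.2] jaw 22.63 F [-1.6 -2.  -0. ] M [-0.367  0.285  0.081] tau6 0.572 w 13.9 tilt [-0.003  0.001 -1.   ]
```

Call:
carry_out:
  rows:
    - [0, 0, 0, -2]
    - [0, 0, 0, -4]
    - [0, 0, 0, -6]
    - [0, 0, 0, -6]

```text
time: 5.78
tool_pos: [536.3, -151.6, 149.2]
tcp_rot: [2.282, 1.568, 2.572]
contact_force: [-1.9, -1.2, -0.4]
grip_width: 13.6
```

```bash
python3 st.py
```

```text
t 5.7833 pos [ 536.3 -151.6  149.2] jaw 16.62 F [-1.9 -1.2 -0.4] M [-0.296  0.235  0.132] tau6 0.62 w 13.6 tilt [-0.003  0.002 -1.   ]
```

Call:
carry_out:
  rows:
    - [0, 0, 0, -2]
    - [0, 0, 0, -4]
    - [0, 0, 0, -6]
    - [0, 0, 0, -6]

```text
time: 6.12
tool_pos: [536.3, -151.6, 149.2]
tcp_rot: [2.277, 1.568, 2.463]
contact_force: [-1.0, -1.7, -0.4]
grip_width: 13.6
```

```bash
python3 st.py
```

```text
t 6.1167 pos [ 536.3 -151.6  149.2] jaw 10.66 F [-1.  -1.7 -0.4] M [-0.321  0.235  0.149] tau6 0.67 w 13.6 tilt [-0.002  0.002 -1.   ]
```

```bash
cat > av.py <<'E'
from h import *
A=[]
for i in range(8):
    capture('top');o=get_obs();A.append([o['moment'][2],o['tau'][5]])
A=np.array(A);print(A.round(3).tolist(),A.mean(0).round(3))
E
python3 av.py;python3 st.py
```

```text
[[0.135, 0.367], [0.089, 0.188], [0.209, 0.137], [0.133, 0.132], [0.196, 0.138], [0.196, 0.146], [0.111, 0.154], [0.147, 0.159]] [0.152 0.178]
t 6.5167 pos [ 536.3 -151.6  149.3] jaw 10.66 F [-1.4 -2.5  0.2] M [-0.313  0.295  0.147] tau6 0.159 w 13.7 tilt [-0.002  0.002 -1.   ]
```

Call:
carry_out:
  rows:
    - [0, 0, 0, -2]
    - [0, 0, 0, -4]
    - [0, 0, 0, -6]
    - [0, 0, 0, -6]

```text
time: 6.85
tool_pos: [536.3, -151.6, 149.2]
tcp_rot: [2.276, 1.568, 2.356]
contact_force: [-1.1, -1.9, 0.6]
grip_width: 13.8
```

```bash
python3 st.py; python3 av.py
```

```text
t 6.85 pos [ 536.3 -151.6  149.2] jaw 4.61 F [-1.1 -1.9  0.6] M [-0.312  0.24   0.258] tau6 0.71 w 13.8 tilt [-0.002  0.002 -1.   ]
[[0.204, 0.419], [0.143, 0.237], [0.133, 0.18], [0.144, 0.168], [0.205, 0.169], [0.173, 0.173], [0.19, 0.178], [0.208, 0.181]] [0.175 0.213]
```

Call:
carry_out:
  rows:
    - [0, 0, 0, -2]
    - [0, 0, 0, -4]

```text
time: 7.42
tool_pos: [536.3, -151.6, 149.3]
tcp_rot: [2.28, 1.568, 2.29]
contact_force: [-1.5, -2.2, 1.3]
grip_width: 14.0
```

```bash
python3 st.py; python3 av.py
```

```text
t 7.4167 pos [ 536.3 -151.6  149.3] jaw 0.62 F [-1.5 -2.2  1.3] M [-0.344  0.296  0.292] tau6 -0.317 w 14.0 tilt [-0.002  0.002 -1.   ]
[[0.24, 0.107], [0.22, 0.661], [0.244, 0.373], [0.24, 0.245], [0.16, 0.207], [0.169, 0.201], [0.259, 0.203], [0.189, 0.207]] [0.215 0.276]
```

Call:
carry_out:
  rows:
    - [0, 0, 0, -2]
    - [0, 0, 0, -4]
    - [0, 0, 0, -6]
    - [0, 0, 0, -6]

```text
time: 8.15
tool_pos: [536.4, -151.6, 149.3]
tcp_rot: [2.241, 1.568, 2.148]
contact_force: [-1.5, -1.7, 0.3]
grip_width: 14.1
```

```bash
python3 st.py; python3 av.py; python3 av.py
```

```text
t 8.15 pos [ 536.4 -151.6  149.3] jaw -5.34 F [-1.5 -1.7  0.3] M [-0.336  0.262  0.272] tau6 0.784 w 14.1 tilt [-0.002  0.002 -1.   ]
[[0.167, 0.501], [0.258, 0.321], [0.231, 0.262], [0.273, 0.249], [0.291, 0.249], [0.285, 0.253], [0.282, 0.257], [0.226, 0.26]] [0.252 0.294]
[[0.272, 0.263], [0.246, 0.265], [0.283, 0.267], [0.273, 0.268], [0.244, 0.269], [0.314, 0.27], [0.229, 0.271], [0.298, 0.271]] [0.27  0.268]
```

Call:
carry_out:
  rows:
    - [0, 0, 0, -1]
    - [0, 0, 0, -2]
    - [0, 0, 0, -3]
    - [0, 0, 0, -3]

```text
time: 9.28
tool_pos: [536.3, -151.6, 149.2]
tcp_rot: [2.258, 1.568, 2.112]
contact_force: [-1.2, -1.8, 0.7]
grip_width: 14.1
```

```bash
python3 st.py; python3 av.py
```

```text
t 9.2833 pos [ 536.3 -151.6  149.2] jaw -8.38 F [-1.2 -1.8  0.7] M [-0.3    0.186  0.326] tau6 0.582 w 14.1 tilt [-0.002  0.003 -1.   ]
[[0.35, 0.45], [0.329, 0.359], [0.299, 0.326], [0.284, 0.315], [0.327, 0.312], [0.313, 0.312], [0.356, 0.312], [0.384, 0.312]] [0.33  0.337]
```

Torque has risen steadily from about 0.14 to 0.33 N m over about 1.0 rad of turn, which is consistent with being well clamped. I let go, rise, and check.

Call:
carry_out:
  hand: 91.8
  rows:
    - [0, 0, 0, 0]
    - [0, 0, 0, 0]
    - [0, 0, 0, 0]
    - [0, 0, 0, 0]
    - [0, 0, 0, 0]
    - [0, 0, 0, 0]
    - [0, 0, 0, 0]
    - [0, 0, 0, 0]
    - [0, 0, 0, 0]
    - [0, 0, 0, 0]

```text
time: 10.52
tool_pos: [536.3, -151.6, 149.2]
tcp_rot: [2.239, 1.568, 2.094]
contact_force: [-0.4, 0.7, 0.6]
grip_width: 75.9
```

Call:
carry_out:
  rows:
    - [0, 0, 5, 0]
    - [0, 0, 15, 0]
    - [0, 0, 30, 0]
    - [0, 0, 50, 0]
    - [0, 0, 75, 0]
    - [0, 0, 95, 0]
    - [-20, 20, 100, 0]
    - [-45, 45, 100, 0]
    - [-70, 70, 100, 0]
    - [-95, 95, 100, 0]
    - [-120, 120, 100, 0]
    - [-145, 145, 100, 0]
    - [-165, 170, 100, 0]
    - [-175, 200, 100, 0]
    - [-180, 230, 100, 0]
    - [-180, 255, 100, 0]
    - [-180, 270, 100, 0]
    - [-180, 275, 100, 0]
    - [-180, 275, 100, 0]

```text
time: 12.1
tool_pos: [356.4, 124.1, 249.9]
tcp_rot: [1.841, 1.568, 1.698]
contact_force: [-0.5, -0.5, 0.7]
grip_width: 91.5
```

```bash
python3 st.py
python3 - <<'E'
from h import *
t=capture('top')[:,:,::-1].copy();s=capture('scene')[:,:,::-1].copy()
cv2.imwrite('pics/raw_top3.png',t);cv2.imwrite('pics/raw_scene3.png',s)
f=lambda i:cv2.resize(i,(400,300),interpolation=cv2.INTER_CUBIC)
s1=cv2.imread('pics/raw_scene1.png')
cv2.imwrite('pics/c3.png',np.vstack([np.hstack([f(t),f(t[207:297,295:415])]),np.hstack([f(s1[210:300,222:342]),f(s[210:300,222:342])])]))
E
```

```text
t 12.1 pos [356.4 124.1 249.9] jaw -8.16 F [-0.5 -0.5  0.7] M [-0.097  0.043  0.042] tau6 0.29 w 91.5 tilt [-0.     0.003 -1.   ]
```

View pics/c3.png

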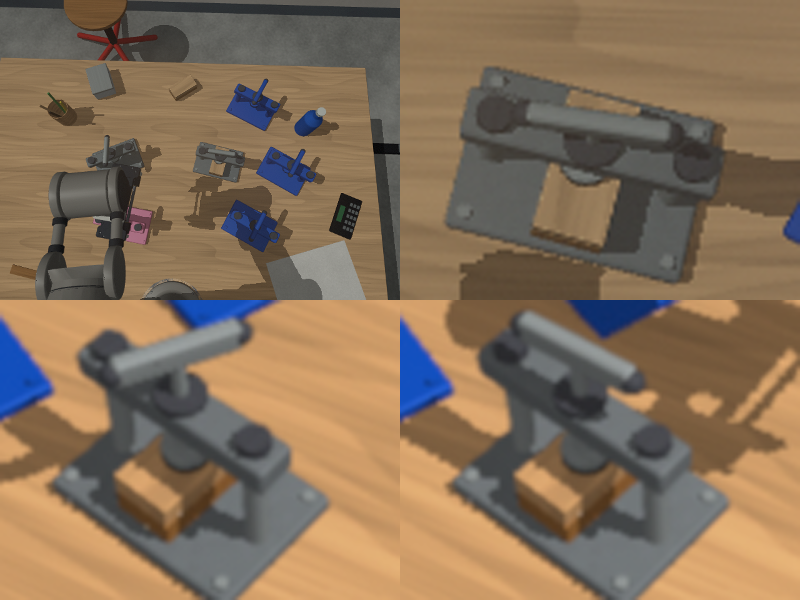

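The crop shows the bar now turned, with ends at about (334,241) and (378,247) in the top picture. The block is in place under the foot, and the empty press is untouched. I check the bar angle.

Run:
```python
from h import *
for cam,e in (('top',[(378.1,246.9),(334,240.9)]),('scene',[(292.2,234),(259.5,216.9)])):
    P=[toz(cam,*x,168) for x in e];d=P[0]-P[1];print(cam,np.degrees(np.arctan2(d[1],d[0])).round(1),((P[0]+P[1])/2).round(1))
```

```text
top -96.3 [ 535.8 -155.5  168. ]
scene 83.1 [ 537.6 -148.5  168. ]
```

```bash
python3 -c "
from plant import *
print(close_job())"
```

```text
the job is handed in; nothing more can be done
None
```

I turned the T-handle of the grey loaded press clockwise in one grasp, by about 57° (1.0 rad) at the tool. I then opened the gripper, moved the arm clear and handed the job in at about 12 s.

- **Tightening:** The turning moment rose from about 0.14 N m to 0.33 N m. I estimate the clamp at 0.33 to 0.55 rad past the touch, inside the 0.3 to 0.65 rad window. The moment reading was noisy (about ±0.04 N m), so I inferred the touch point and did not see it sharply. The early readings of 0.13 to 0.15 N m were also below the stated 0.2 N m.
- **Handle angle:** The last pictures show the bar turned by 54 to 56°, 1 to 3° less than the tool, which is within how well I could read it.
- **Rest of the scene:** In the last pictures the block is still under the foot, and the empty press was never touched, though the arm partly hides it from above. Nothing was touching the robot after release.

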